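# Find the instrument tin that rattles and hold it out

## Robot

A 6-joint arm with a two-finger parallel gripper is mounted at the origin on the work surface. World frame = base frame: x ahead of the robot, y to its left, z up, the work surface at z = 0. Lengths are in m, angles in rad, forces in N, time in s.
With the tool pointing down it reaches from about 0.35 to 0.975 m from the base axis. Payload 4.9 kg.
Tool frame: the origin (TCP) lies on the mounting face of the last link; the fingertips stand 173 mm ahead of it and the grasp point (between the pads) lies 155 mm ahead of it; z points along the fingers, y is the direction in which the jaws open and shut (so a half turn about z gives the same grasp; the last joint's range is limited). The gripper opens to 85 mm and grips with 20 to 120 N. Pads are 22 mm wide; open, the fingers measure 114 mm over their backs; the gripper's body (76 mm by 85 mm) begins 54 mm behind the grasp point. The pads swing forward as they close: fully open they stand 13 mm farther back than shut.
Start: joints at [-1.365, 0.053, 1.613, -0, 1.476, -0.119], TCP at [0.199, -0.592, 0.405] pointing down, gripper open.
Joint ranges: [-3.01, 3.01], [-1.01, 2.22], [0.06, 2.58], [-1.02, 4.17], [0.09, 2.62], [-3.14, 3.14]. Speed limits (rad/s): [2.57, 2.57, 3.14, 3.14, 3.14, 3.14].

## Interface

Orientations are given as a unit quaternion [w, x, y, z].
In Python, from plant import manip gives the robot as it stands.
- The arm moves only by the tool play_rows, never from a script. Its argument "increments" is a list of rows, each an object with "offset": the shift along the tool's x, y, z in mm, a list of three; "twist": the turn about the tool's z in rad; "grip": the opening, from 0 (shut) to 1 (fully open). In form: [{"offset": [dx, dy, dz], "twist": twist, "grip": grip}, ...]. A call has 1 to 5 rows; each row is the pose to reach, as a shift and turn from the pose commanded when the call began, along the tool's axes at that moment; what a row does not reach only later rows make up. A row lasts 1/12 s, in which the tool goes at most 41.7 mm and 7.16 degrees, less where a joint would pass 70% of its speed; a pose out of reach is approached as far as the arm can. A call with a gripper value outside its range is refused whole. The fingers move at their own pace and stop on an object; the grip force is fixed at half the most. Time passes only in rows, so rows that repeat a pose let the fingers close. It gives the time, the measured TCP pose, the force and the opening at its end, in the units of the state.
- manip.state(): the state, without advancing time (a new reading comes with each control period).
- manip.grab_frame(name): name is "side" or "top"; returns the picture (400x640x3 uint8, blue, green, red); there is no depth.
- manip.get_calibration(name): a dict with "fx", "fy", "cx", "cy" (pixels), "T" (4x4, takes a point from camera to world coordinates). Camera axes: x right, y down, z forward; pixel columns grow to the right and rows downward; lengths in m; the calibration is good to about 2 mm. A picture is of the moment at which its call begins. get_calibration takes no time and is no camera call.
- manip.job_done(): hands the job in, once; it reports no verdict.
Trained networks look in the newest picture that a camera, given by its name, has taken for a name from the list of things; names that differ only in an ending like _2 or _b are one class to them, and where a whole thing is asked for, a point or a joint stands for the part that bears it (a point fixed in the world has none). Each returns a list of dicts, best first, with "p" (0 to 1); they miss things now and then, are a little off and sometimes report something else, mostly with a low value. They report only what shows in the picture. A call takes as long as a camera call. They do not tell look-alikes from the thing itself.
- manip.boxes_of(query, camera): "xyz" ([x, y, z] in m, in the coordinates of the camera as it stood for that picture, good to about 4 mm: the middle of the surface that is visible of it).
- manip.tip_of(query, camera): "xyz" ([x, y, z] in m, in the coordinates of the camera as it stood for that picture, good to about 4 mm: a listed point, or the origin of a listed thing).
The state is a dict: "time": time; "joint_pos": joint angles; "joint_vel": joint speeds; "joint_efforts": joint torques, N m; "tool_pos": TCP position; "tool_rot": TCP orientation; "contact_force": force on the tool from outside, world axes, zero at the start; "ft_torque": the same for the moment, N m; "gripper_width": opening from 0.0 (shut) to 1.0 (fully open).
Only numpy, scipy, OpenCV 4.12 (cv2) and the standard library are available. Lean on these libraries where they do the work, as an engineer would, in place of code of your own. Each camera call takes 0.05 s, during which the arm holds its last target. There are 200 camera calls.

## Task

The mill's steel grinding ball was shut away loose in one of the three closed instrument tins on the bench, and they all look alike. Lift them clear of the bench and shake them by rocking them briskly end to end, so that a loose ball runs across and knocks, until you have found the one that rattles; set any silent one back flat, lid up, where it lay. Finish while holding the rattling tin level and still in the gripper, about 12 cm above the middle of the white hand-over tray, ready for a colleague to take, with the other two tins in their old places and the rest of the bench left alone.

Things in the scene. Friction and masses are not known exactly. Their poses are not given: they have to be found in the camera images.
- tin_left: left one of three closed stainless steel instrument tins that look alike, lying lid up: 160 mm long (its x), 58 mm wide (its y, the width to grip), 44 mm high, flat lid, a 3 mm clip on each end. Origin: centre of the underside; the tin's own centre of mass is 22 mm above it. Stays shut. Own mass 0.22 to 0.42 kg, different for each tin, so weight does not tell
- tin_middle: middle one of the three tins, same shape and origin as tin_left. One of the three (not known which) holds a loose steel grinding ball, 32 mm, 0.135 kg, in a flat-floored chamber 152 by 50 mm, 36 mm high. When the tin is rocked end to end by 10 degrees or more, the ball rolls up to 60 mm either side of the middle in about half a second and knocks on the end wall
- tin_right: right one of the three tins (left has the largest y, right the smallest), same shape and origin as tin_left. In the two tins without the ball the contents are strapped fast and nothing moves: held still after rocking, they leave the moment at the wrist steady, while the ball makes it jump by some 0.3 N m as it rolls and knocks
- tray: shallow white plastic tray fixed on the bench beyond the tins, 170 mm (its x) by 230 mm (its y), rim 22 mm high, floor 4 mm thick. Origin: centre of its underside, at bench height
- tube_rack: bystander: white rack 85 by 150 mm with rows of small tubes with orange caps, 57 mm tall. Origin: centre of its underside
- tip_box: bystander: pipette-tip box 90 by 125 mm, 65 mm tall with yellow tips standing in it. Origin: centre of its underside
- bottle: bystander: glass reagent bottle with blue screw cap, 86 mm diameter, 162 mm tall. Origin: centre of its underside
Things that resemble listed ones, but are neither listed nor needed, are in the scene too. Leave any blue or green look-alike of the tin_middle alone.

How it is judged:
By the outcome, as a careful person would: the job done as asked, in the order asked, and still so for the second after the job is handed in, while the arm keeps its last pose, push and grip.
It also fails if it takes over 72 s, if anything falls off the work surface, if the arm or the gripper's body presses on something with over 40 N, if the wrist force passes 120 N, or if a joint passes its speed limit or range.

## Working session

There is one attempt and no reset: what is moved stays moved. The work goes in short steps, Python scripts to look and compute and a tool call to move; the robot and the scene stay as the last step left them, time stands still between calls to the robot, and variables do not carry over. Pictures are saved under pics/ and viewed, about 8 in all and at most 12, crops included, and the job is handed in when it is done.

Besides the shell and the picture viewer there is one more tool, called after "Call:" by a JSON object that holds its "op" and its "data", one argument or row to a line. play_rows: Moves the arm, as the interface text tells. Its arguments: {"type":"object","properties":{"increments":{"type":"array"}},"required":["increments"]}

```bash
ls; mkdir -p pics
cat > h.py <<'E'
from plant import manip
import numpy as np, cv2
def w(c,p):
    T=np.array(manip.get_calibration(c)["T"]); return (T@np.r_[p,1])[:3]
def px(c,P):
    k=manip.get_calibration(c); q=np.linalg.inv(np.array(k["T"]))@np.r_[P,1]
    return np.array([k["fx"]*q[0]/q[2]+k["cx"],k["fy"]*q[1]/q[2]+k["cy"]])
def plane(c,u,v,z):
    k=manip.get_calibration(c);T=np.array(k["T"])
    d=T[:3,:3]@np.array([(u-k["cx"])/k["fx"],(v-k["cy"])/k["fy"],1]);o=T[:3,3]
    return o+d*(z-o[2])/d[2]
E
python3 - <<'E'
from h import *
np.set_printoptions(precision=3,suppress=True)
for c in("top","side"):
    cv2.imwrite(f"pics/{c}1.png",manip.grab_frame(c))
    for q in("tin_left","tin_middle","tin_right","tray","tube_rack","tip_box","bottle"):
        for r in manip.tip_of(q,c): print(c,q,round(r["p"],2),w(c,r["xyz"]),px(c,w(c,r["xyz"])))
print(manip.state())
E
```

```text
pics
top tin_left 0.92 [ 0.434  0.198 -0.   ] [257.892 200.334]
top tin_middle 0.96 [ 0.443  0.02  -0.004] [314.634 198.453]
top tin_middle 0.79 [ 0.2    0.311 -0.002] [218.938 275.148]
top tin_middle 0.69 [ 0.648  0.142 -0.   ] [277.357 134.211]
top tin_right 0.79 [ 0.453 -0.231 -0.002] [394.759 196.094]
top tray 0.89 [ 0.663 -0.096  0.002] [352.166 130.125]
top tube_rack 0.94 [ 0.487 -0.446 -0.   ] [463.385 186.125]
top tip_box 0.77 [0.655 0.375 0.001] [204.56  130.953]
top bottle 0.98 [0.506 0.454 0.   ] [177.723 176.761]
side tin_left 0.91 [0.432 0.198 0.002] [278.165 253.077]
side tin_middle 0.88 [0.201 0.315 0.002] [319.107 334.281]
side tin_middle 0.79 [ 0.645  0.133 -0.003] [239.386 204.297]
side tin_middle 0.71 [0.444 0.025 0.001] [314.946 214.334]
side tin_right 0.71 [ 0.455 -0.236 -0.004] [362.264 167.349]
side tray 0.96 [ 0.668 -0.093  0.002] [283.641 161.013]
side tube_rack 0.7 [ 0.489 -0.444  0.001] [387.481 131.602]
side tip_box 0.64 [ 0.65   0.374 -0.001] [173.549 253.642]
side bottle 0.92 [0.511 0.454 0.   ] [184.207 302.7  ]
{'time': 0.8, 'joint_pos': array([-1.365,  0.053,  1.613, -0.   ,  1.476, -0.119]), 'joint_vel': array([-0.   , -0.   , -0.   , -0.   , -0.001, -0.001]), 'joint_efforts': array([ -0.001, -39.365, -37.044,  -0.   ,   0.001,  -0.   ]), 'tool_pos': array([ 0.199, -0.592,  0.405]), 'tool_rot': array([ 0.   ,  0.987,  0.162, -0.   ]), 'contact_force': array([-0.544, -0.189,  0.325]), 'ft_torque': array([-0.025,  0.008,  0.041]), 'gripper_width': 1.0016262388685555}
```

View pics/top1.png

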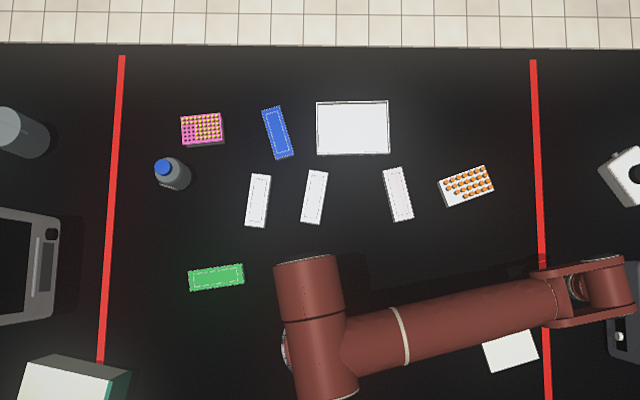

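View pics/side1.png

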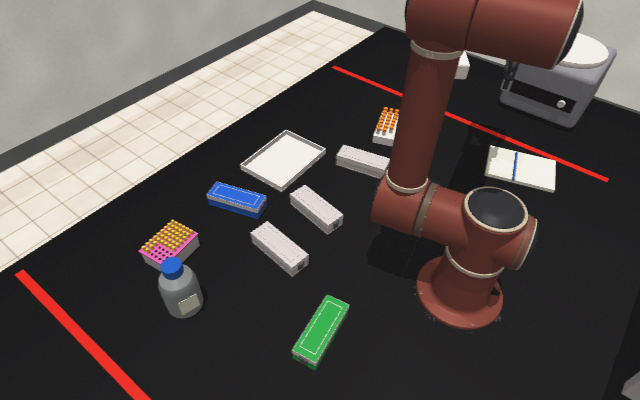

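The top view shows three steel tins at px (258,200), (315,197) and (398,194). The tin_middle hits at (277,133) and (216,277) are the blue and green look-alikes, so I'll leave those alone. Next I'll measure exact poses and yaw from the lids.

Run:
```python
from h import *
np.set_printoptions(precision=4,suppress=True)
im=cv2.imread("pics/top1.png")
# rectify onto z=0.044: 1 px = 1 mm; col = (0.35-y), row=(0.8-x)
W=[(.8,.35),(.8,-.35),(.3,-.35),(.3,.35)]
src=np.float32([px("top",(x,y,.044)) for x,y in W]);dst=np.float32([[(.35-y)*1000,(.8-x)*1000] for x,y in W])
r=cv2.warpPerspective(im,cv2.getPerspectiveTransform(src,dst),(700,500),flags=cv2.INTER_CUBIC)
cv2.imwrite("pics/rect.png",r)
h=cv2.cvtColor(r,cv2.COLOR_BGR2HSV)
m=((h[...,2]>120)&(h[...,1]<70)).astype(np.uint8)
m=cv2.morphologyEx(m,cv2.MORPH_CLOSE,np.ones((9,9)))
for c in cv2.findContours(m,cv2.RETR_EXTERNAL,cv2.CHAIN_APPROX_NONE)[0]:
    if cv2.contourArea(c)<4000: continue
    (a,b),(s,t),_=cv2.minAreaRect(c); B=cv2.boxPoints(cv2.minAreaRect(c))
    e=max((B[1]-B[0],B[2]-B[1]),key=np.linalg.norm); yaw=np.arctan2(-e[0],-e[1]); yaw=(yaw+np.pi/2)%np.pi-np.pi/2
    print("x,y",.8-b/1000,.35-a/1000,"size",s,t,"yaw",yaw)
```

```text
x,y 0.4295296020507813 0.19359017944335935 size 62.061275482177734 164.34768676757812 yaw -0.10626471
x,y 0.44182507324218756 0.02198043823242185 size 60.97886657714844 164.90538024902344 yaw -0.15499675
x,y 0.45356262207031256 -0.23215533447265624 size 164.8117218017578 65.82437896728516 yaw 0.23281407
x,y 0.6615594177246094 -0.09409405517578129 size 172.10433959960938 229.34449768066406 yaw -1.5376958
```

View pics/rect.png

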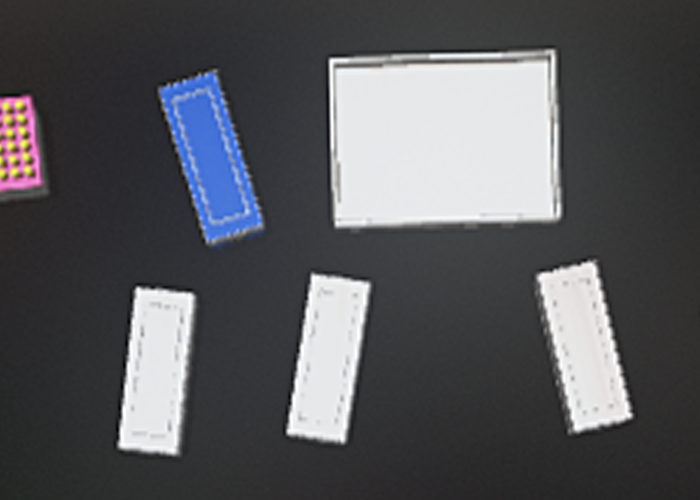

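The rectified view agrees: steel tins at (157,370), (328,358) and (585,347), with the tray above them. I'll start with the right tin.

Call:
{"op": "play_rows", "data": {
  "increments": [
    {"offset":[40,-29,12],"twist":0,"grip":1},
    {"offset":[75,-54,23],"twist":0,"grip":1},
    {"offset":[100,-72,30],"twist":0,"grip":1},
    {"offset":[119,-87,35],"twist":0,"grip":1}
  ]
}}

```text
time: 1.13
tool_pos: [0.2857, -0.4693, 0.3683]
tool_rot: [-0.001, 0.987, 0.162, 0.0]
contact_force: [1.0, -0.8, 0.5]
gripper_width: 1.001
```

Call:
{"op": "play_rows", "data": {
  "increments": [
    {"offset":[30,-22,9],"twist":0,"grip":1},
    {"offset":[60,-44,18],"twist":0,"grip":1},
    {"offset":[90,-66,27],"twist":0,"grip":1},
    {"offset":[119,-87,35],"twist":0,"grip":1}
  ]
}}

```text
time: 1.47
tool_pos: [0.3701, -0.3497, 0.3343]
tool_rot: [0.0, 0.987, 0.162, 0.0]
contact_force: [0.3, -0.5, -0.1]
gripper_width: 1.0
```

Call:
{"op": "play_rows", "data": {
  "increments": [
    {"offset":[30,-22,9],"twist":0.03,"grip":1},
    {"offset":[60,-44,18],"twist":0.06,"grip":1},
    {"offset":[90,-66,27],"twist":0.09,"grip":1},
    {"offset":[118,-86,35],"twist":0.11,"grip":1},
    {"offset":[118,-86,35],"twist":0.11,"grip":1}
  ]
}}

```text
time: 1.88
tool_pos: [0.4555, -0.2279, 0.2979]
tool_rot: [-0.002, 0.994, 0.11, -0.0]
contact_force: [-0.6, -0.2, -0.4]
gripper_width: 0.999
```

Call:
{"op": "play_rows", "data": {
  "increments": [
    {"offset":[0,0,0],"twist":0,"grip":1},
    {"offset":[0,0,0],"twist":0,"grip":1}
  ]
}}

```text
time: 2.05
tool_pos: [0.4539, -0.2324, 0.3]
tool_rot: [0.0, 0.994, 0.108, 0.0]
contact_force: [-0.6, -0.7, 0.8]
gripper_width: 0.998
```

```bash
cat > st.py <<'E'
from h import *
np.set_printoptions(precision=4,suppress=True)
s=manip.state(); q=s["tool_rot"]
print("t",s["time"],"pos",s["tool_pos"],"yaw",2*np.arctan2(q[2],q[1]),"rot",q,"F",s["contact_force"],"M",s["ft_torque"],"g",s["gripper_width"],"J",s["joint_pos"])
E
cat > delta.py <<'E'
# usage: delta.py x y z yaw -> tool-frame shift in mm and twist
from h import *; import sys
t=list(map(float,sys.argv[1:])); s=manip.state();q=s["tool_rot"];y=2*np.arctan2(q[2],q[1]);d=1000*(np.array(t[:3])-s["tool_pos"])
tw=y-t[3]; tw=(tw+np.pi/2)%np.pi-np.pi/2
c,n=np.cos(y),np.sin(y);print("offset",np.round([c*d[0]+n*d[1],n*d[0]-c*d[1],-d[2]],1),"twist",round(tw,3))
E
python3 st.py; python3 delta.py .4535 -.232 .177 .215
python3 - <<'E'
from h import *
im=manip.grab_frame("side");cv2.imwrite("pics/s2.png",cv2.resize(im[60:260,250:490],None,fx=3,fy=3,interpolation=cv2.INTER_CUBIC))
E
```

```text
t 2.05 pos [ 0.4539 -0.2324  0.3   ] yaw 0.21553623672221262 rot [0.0003 0.9942 0.1076 0.    ] F [-0.5975 -0.7304  0.8345] M [ 0.0104 -0.0038 -0.0448] g 0.9981113065609823 J [-0.6191 -0.1365  1.9764 -0.0005  1.3013  0.7363]
offset [ -0.3  -0.5 123. ] twist 0.001
```

View pics/s2.png

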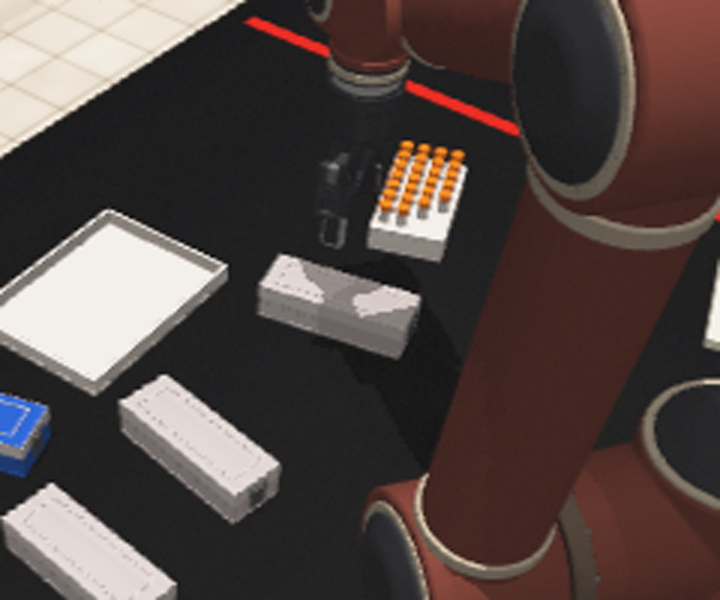

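The gripper sits above the right tin (crop px about (340,305)). Descend and grip.

Call:
{"op": "play_rows", "data": {
  "increments": [
    {"offset":[0,0,35],"twist":0,"grip":1},
    {"offset":[0,0,70],"twist":0,"grip":1},
    {"offset":[0,0,100],"twist":0,"grip":1},
    {"offset":[0,0,115],"twist":0,"grip":1},
    {"offset":[0,0,123],"twist":0,"grip":1}
  ]
}}

```text
time: 2.52
tool_pos: [0.4522, -0.2329, 0.1741]
tool_rot: [-0.001, 0.994, 0.106, -0.002]
contact_force: [-0.2, 0.2, -0.0]
gripper_width: 1.002
```

Call:
{"op": "play_rows", "data": {
  "increments": [
    {"offset":[0,0,0],"twist":0,"grip":1},
    {"offset":[0,0,0],"twist":0,"grip":0.5},
    {"offset":[0,0,0],"twist":0,"grip":0.3},
    {"offset":[0,0,0],"twist":0,"grip":0.3},
    {"offset":[0,0,0],"twist":0,"grip":0.3}
  ]
}}

```text
time: 2.93
tool_pos: [0.4549, -0.2332, 0.1791]
tool_rot: [0.002, 0.994, 0.107, 0.002]
contact_force: [0.1, 0.1, 5.1]
gripper_width: 0.666
```

```bash
python3 st.py
```

```text
t 2.9333 pos [ 0.4549 -0.2332  0.1791] yaw 0.2147588126433352 rot [0.0016 0.9942 0.1072 0.0016] F [0.0815 0.1006 5.1159] M [0.0161 0.1645 0.016 ] g 0.6659785255808136 J [-0.6193  0.0418  2.034  -0.0003  1.0613  0.7369]
```

Call:
{"op": "play_rows", "data": {
  "increments": [
    {"offset":[0,0,-10],"twist":0,"grip":0.3},
    {"offset":[0,0,-40],"twist":0,"grip":0.3},
    {"offset":[0,0,-75],"twist":0,"grip":0.3},
    {"offset":[0,0,-110],"twist":0,"grip":0.3},
    {"offset":[0,0,-123],"twist":0,"grip":0.3}
  ]
}}

```text
time: 3.35
tool_pos: [0.4549, -0.2328, 0.3057]
tool_rot: [0.003, 0.994, 0.107, 0.003]
contact_force: [2.1, -0.3, -0.4]
gripper_width: 0.673
```

Call:
{"op": "play_rows", "data": {
  "increments": [
    {"offset":[0,0,0],"twist":0,"grip":0.3},
    {"offset":[0,0,0],"twist":0,"grip":0.3},
    {"offset":[0,0,0],"twist":0,"grip":0.3},
    {"offset":[0,0,0],"twist":0,"grip":0.3},
    {"offset":[0,0,0],"twist":0,"grip":0.3}
  ]
}}

```text
time: 3.77
tool_pos: [0.4532, -0.2318, 0.297]
tool_rot: [-0.002, 0.994, 0.107, -0.002]
contact_force: [0.7, -0.1, -2.5]
gripper_width: 0.673
```

```bash
python3 st.py
python3 - <<'E'
from h import *
im=manip.grab_frame("side");cv2.imwrite("pics/s3.png",cv2.resize(im[60:260,250:490],None,fx=3,fy=3,interpolation=cv2.INTER_CUBIC))
for i in range(4):
    manip.grab_frame("side"); print(manip.state()["ft_torque"].round(3))
E
```

```text
t 3.7667 pos [ 0.4532 -0.2318  0.297 ] yaw 0.2147930799672176 rot [-0.0016  0.9942  0.1072 -0.0018] F [ 0.6782 -0.0896 -2.4633] M [0.0518 0.0271 0.0194] g 0.6733776948859079 J [-0.6191 -0.1341  1.9795  0.      1.301   0.7369]
[ 0.015 -0.008 -0.056]
[ 0.003  0.034 -0.016]
[ 0.016 -0.045 -0.014]
[ 0.014  0.033 -0.011]
```

View pics/s3.png

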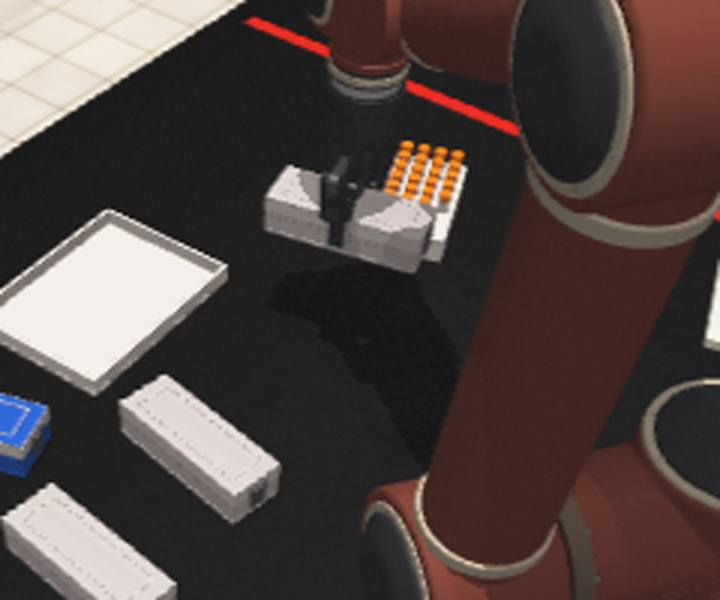

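The tin is lifted level at crop px (350,220). I'll shake it end to end along its length, then listen to the wrist while holding still.

Call:
{"op": "play_rows", "data": {
  "increments": [
    {"offset":[35,0,0],"twist":0,"grip":0.3},
    {"offset":[55,0,0],"twist":0,"grip":0.3},
    {"offset":[20,0,0],"twist":0,"grip":0.3},
    {"offset":[-20,0,0],"twist":0,"grip":0.3},
    {"offset":[-55,0,0],"twist":0,"grip":0.3}
  ]
}}

```text
time: 4.43
tool_pos: [0.3994, -0.2439, 0.2988]
tool_rot: [-0.001, 0.994, 0.108, -0.001]
contact_force: [-0.2, -1.1, -1.0]
gripper_width: 0.673
```

Call:
{"op": "play_rows", "data": {
  "increments": [
    {"offset":[35,0,0],"twist":0,"grip":0.3},
    {"offset":[75,0,0],"twist":0,"grip":0.3},
    {"offset":[110,0,0],"twist":0,"grip":0.3},
    {"offset":[80,0,0],"twist":0,"grip":0.3},
    {"offset":[55,0,0],"twist":0,"grip":0.3}
  ]
}}

```text
time: 4.85
tool_pos: [0.4553, -0.232, 0.2974]
tool_rot: [-0.002, 0.994, 0.109, -0.002]
contact_force: [-0.3, 0.5, -2.9]
gripper_width: 0.672
```

```bash
cat > listen.py <<'E'
from h import *
np.set_printoptions(precision=3,suppress=True)
y=None;R=[]
for i in range(22):
    s=manip.state();q=s["tool_rot"];y=2*np.arctan2(q[2],q[1]);M=s["ft_torque"];F=s["contact_force"]
    R.append([s["time"],np.cos(y)*F[0]+np.sin(y)*F[1],F[2],M[0]*np.sin(y)-M[1]*np.cos(y),M[0]*np.cos(y)+M[1]*np.sin(y),M[2]]); manip.grab_frame("side")
R=np.array(R);print("t  Fx Fz M_pitch M_roll Mz");print(R)
L=R[8:];print("late mean",L.mean(0)[1:],"std",L.std(0)[1:])
E
python3 listen.py;python3 st.py
```

```text
t  Fx Fz M_pitch M_roll Mz
[[ 4.85  -0.156 -2.883 -0.012 -0.027  0.011]
 [ 4.9    0.087 -4.324  0.038 -0.091  0.042]
 [ 4.95   0.683 -3.189 -0.006 -0.009 -0.004]
 [ 5.     0.184 -1.81   0.011  0.012  0.043]
 [ 5.05   0.584 -2.544  0.065 -0.032 -0.015]
 [ 5.1    0.437 -1.997 -0.005  0.005  0.034]
 [ 5.15   0.868 -1.486  0.037 -0.023 -0.007]
 [ 5.2   -0.293 -2.489 -0.027  0.007  0.   ]
 [ 5.25   0.119 -2.663 -0.068 -0.016  0.018]
 [ 5.3    0.375 -2.836 -0.03   0.057  0.015]
 [ 5.35  -0.138 -2.316  0.001  0.03  -0.031]
 [ 5.4    0.573 -1.788  0.002  0.032  0.017]
 [ 5.45  -0.921 -2.081  0.002  0.036 -0.014]
 [ 5.5    0.324 -2.417 -0.018  0.051  0.06 ]
 [ 5.55   1.125 -3.234  0.045 -0.065 -0.009]
 [ 5.6    0.573 -2.726  0.019 -0.031  0.039]
 [ 5.65  -0.276 -3.497  0.041 -0.044  0.033]
 [ 5.7   -0.134 -3.095 -0.014  0.025 -0.064]
 [ 5.75   0.647 -2.227  0.011 -0.014  0.014]
 [ 5.8   -0.209 -2.739 -0.011  0.    -0.   ]
 [ 5.85   0.879 -1.947 -0.069  0.045 -0.012]
 [ 5.9   -0.368 -2.284  0.037  0.024 -0.002]]
late mean [ 0.184 -2.561 -0.004  0.009  0.005] std [0.537 0.48  0.034 0.036 0.03 ]
t 5.95 pos [ 0.4539 -0.2323  0.2997] yaw 0.21479207275432907 rot [0.     0.9942 0.1072 0.    ] F [ 0.0465  0.3356 -2.1797] M [ 0.0138 -0.0525  0.0056] g 0.6694357438726246 J [-0.6191 -0.1364  1.9767  0.      1.3013  0.7369]
```

The right tin is silent: wrist moment steady to noise of ±0.035 N m, and its weight of about 0.26 kg is too low to include the ball. Set it back.

Call:
{"op": "play_rows", "data": {
  "increments": [
    {"offset":[0,0,40],"twist":0,"grip":0.3},
    {"offset":[0,0,75],"twist":0,"grip":0.3},
    {"offset":[0,0,95],"twist":0,"grip":0.3},
    {"offset":[0,0,105],"twist":0,"grip":0.3},
    {"offset":[0,0,112],"twist":0,"grip":0.3}
  ]
}}

```text
time: 6.37
tool_pos: [0.4534, -0.232, 0.1861]
tool_rot: [-0.001, 0.994, 0.107, -0.001]
contact_force: [0.2, 1.0, -2.8]
gripper_width: 0.669
```

Call:
{"op": "play_rows", "data": {
  "increments": [
    {"offset":[0,0,3],"twist":0,"grip":0.3},
    {"offset":[0,0,6],"twist":0,"grip":0.3},
    {"offset":[0,0,9],"twist":0,"grip":0.3},
    {"offset":[0,0,10.5],"twist":0,"grip":0.3},
    {"offset":[0,0,10.5],"twist":0,"grip":0.3}
  ]
}}

```text
time: 6.78
tool_pos: [0.4547, -0.2329, 0.1791]
tool_rot: [0.001, 0.994, 0.107, 0.001]
contact_force: [-1.8, 2.0, 4.3]
gripper_width: 0.671
```

Call:
{"op": "play_rows", "data": {
  "increments": [
    {"offset":[0,0,0],"twist":0,"grip":0.3},
    {"offset":[0,0,0],"twist":0,"grip":0.8},
    {"offset":[0,0,0],"twist":0,"grip":1},
    {"offset":[0,0,0],"twist":0,"grip":1},
    {"offset":[0,0,0],"twist":0,"grip":1}
  ]
}}

```text
time: 7.2
tool_pos: [0.4539, -0.2323, 0.1772]
tool_rot: [0.0, 0.994, 0.107, 0.0]
contact_force: [0.3, 0.4, -0.0]
gripper_width: 0.998
```

Call:
{"op": "play_rows", "data": {
  "increments": [
    {"offset":[0,0,-15],"twist":0,"grip":1},
    {"offset":[0,0,-45],"twist":0,"grip":1},
    {"offset":[0,0,-85],"twist":0,"grip":1},
    {"offset":[0,0,-115],"twist":0,"grip":1},
    {"offset":[0,0,-122.5],"twist":0,"grip":1}
  ]
}}

```text
time: 7.62
tool_pos: [0.4553, -0.2333, 0.306]
tool_rot: [0.003, 0.994, 0.107, 0.004]
contact_force: [0.2, -1.3, 0.7]
gripper_width: 0.996
```

```bash
python3 st.py; python3 delta.py .442 .022 .3 -.155
```

```text
t 7.6167 pos [ 0.4553 -0.2333  0.306 ] yaw 0.21488525518899207 rot [0.0034 0.9942 0.1072 0.0038] F [ 0.2224 -1.2692  0.6577] M [ 0.0056  0.0058 -0.0385] g 0.9958584176722873 J [-0.619  -0.1418  1.9703  0.      1.3028  0.7369]
offset [  41.4 -252.3    6. ] twist 0.37
```

Call:
{"op": "play_rows", "data": {
  "increments": [
    {"offset":[5,-30,0],"twist":0,"grip":1},
    {"offset":[11,-65,0],"twist":0,"grip":1},
    {"offset":[16,-100,0],"twist":0,"grip":1},
    {"offset":[21,-128,0],"twist":0,"grip":1}
  ]
}}

```text
time: 7.95
tool_pos: [0.4463, -0.101, 0.2988]
tool_rot: [-0.001, 0.994, 0.107, -0.0]
contact_force: [-0.0, 0.2, -0.0]
gripper_width: 1.0
```

Call:
{"op": "play_rows", "data": {
  "increments": [
    {"offset":[6,-35,0],"twist":0.09,"grip":1},
    {"offset":[12,-70,0],"twist":0.18,"grip":1},
    {"offset":[17,-100,0],"twist":0.27,"grip":1},
    {"offset":[20,-118,0],"twist":0.34,"grip":1},
    {"offset":[21.5,-123.2,0],"twist":0.37,"grip":1}
  ]
}}

```text
time: 8.37
tool_pos: [0.4411, 0.0246, 0.2987]
tool_rot: [-0.0, 0.997, -0.077, -0.001]
contact_force: [0.1, -0.9, -0.6]
gripper_width: 1.0
```

Call:
{"op": "play_rows", "data": {
  "increments": [
    {"offset":[0,0,0],"twist":0,"grip":1},
    {"offset":[0,0,0],"twist":0,"grip":1},
    {"offset":[0,0,0],"twist":0,"grip":1}
  ]
}}

```text
time: 8.62
tool_pos: [0.4418, 0.0218, 0.2993]
tool_rot: [0.0, 0.997, -0.077, -0.0]
contact_force: [0.1, 0.0, 0.3]
gripper_width: 0.999
```

```bash
python3 st.py; python3 delta.py .442 .022 .177 -.155
python3 - <<'E'
from h import *
im=manip.grab_frame("side");a=im[60:300,200:460];manip.grab_frame("side");b=manip.grab_frame("top")[120:280,200:460]
cv2.imwrite("pics/s4.png",np.vstack([cv2.resize(a,(390,360)),cv2.resize(b,(390,240))]))
for r in manip.tip_of("tin_right","top"): print(r["p"],w("top",r["xyz"]))
E
```

```text
t 8.6167 pos [0.4418 0.0218 0.2993] yaw -0.15499973167551254 rot [ 0.0001  0.997  -0.0774 -0.0003] F [0.0925 0.0342 0.2595] M [-0.0234 -0.0004  0.0571] g 0.9989962669358625 J [-0.1192 -0.319   2.129  -0.0002  1.3322  1.6066]
offset [  0.2  -0.2 122.3] twist 0.0
0.75 [ 0.45234735 -0.2292197  -0.0024608 ]
```

View pics/s4.png

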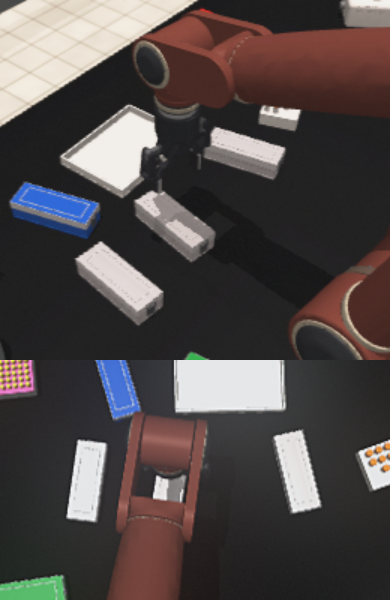

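The right tin is back flat in its place (top crop px (297,470)), and the gripper is above the middle tin (side crop (175,225)). Now I'll grip, lift and shake the middle one.

Call:
{"op": "play_rows", "data": {
  "increments": [
    {"offset":[0,0,35],"twist":0,"grip":1},
    {"offset":[0,0,70],"twist":0,"grip":1},
    {"offset":[0,0,100],"twist":0,"grip":1},
    {"offset":[0,0,115],"twist":0,"grip":1},
    {"offset":[0,0,122.5],"twist":0,"grip":1}
  ]
}}

```text
time: 9.23
tool_pos: [0.4404, 0.0219, 0.1742]
tool_rot: [-0.0, 0.997, -0.078, -0.003]
contact_force: [-0.8, -0.8, -0.5]
gripper_width: 1.0
```

Call:
{"op": "play_rows", "data": {
  "increments": [
    {"offset":[0,0,0],"twist":0,"grip":1},
    {"offset":[0,0,0],"twist":0,"grip":0.5},
    {"offset":[0,0,0],"twist":0,"grip":0.3},
    {"offset":[0,0,0],"twist":0,"grip":0.3},
    {"offset":[0,0,0],"twist":0,"grip":0.3}
  ]
}}

```text
time: 9.65
tool_pos: [0.4431, 0.0221, 0.1793]
tool_rot: [0.0, 0.997, -0.078, 0.002]
contact_force: [-0.4, -0.3, 5.6]
gripper_width: 0.671
```

Call:
{"op": "play_rows", "data": {
  "increments": [
    {"offset":[0,0,-10],"twist":0,"grip":0.3},
    {"offset":[0,0,-40],"twist":0,"grip":0.3},
    {"offset":[0,0,-75],"twist":0,"grip":0.3},
    {"offset":[0,0,-110],"twist":0,"grip":0.3},
    {"offset":[0,0,-122.5],"twist":0,"grip":0.3}
  ]
}}

```text
time: 10.07
tool_pos: [0.4428, 0.0221, 0.3056]
tool_rot: [0.0, 0.997, -0.077, 0.004]
contact_force: [1.3, -1.2, -1.8]
gripper_width: 0.671
```

Call:
{"op": "play_rows", "data": {
  "increments": [
    {"offset":[0,0,0],"twist":0,"grip":0.3},
    {"offset":[0,0,0],"twist":0,"grip":0.3},
    {"offset":[0,0,0],"twist":0,"grip":0.3}
  ]
}}

```text
time: 10.32
tool_pos: [0.4409, 0.0223, 0.2978]
tool_rot: [-0.0, 0.997, -0.078, -0.002]
contact_force: [0.0, -0.2, -3.9]
gripper_width: 0.672
```

Call:
{"op": "play_rows", "data": {
  "increments": [
    {"offset":[35,0,0],"twist":0,"grip":0.3},
    {"offset":[55,0,0],"twist":0,"grip":0.3},
    {"offset":[20,0,0],"twist":0,"grip":0.3},
    {"offset":[-20,0,0],"twist":0,"grip":0.3},
    {"offset":[-55,0,0],"twist":0,"grip":0.3}
  ]
}}

```text
time: 10.73
tool_pos: [0.3859, 0.0308, 0.2952]
tool_rot: [-0.0, 0.997, -0.078, -0.006]
contact_force: [-0.2, -0.2, -1.1]
gripper_width: 0.671
```

Call:
{"op": "play_rows", "data": {
  "increments": [
    {"offset":[35,0,0],"twist":0,"grip":0.3},
    {"offset":[75,0,0],"twist":0,"grip":0.3},
    {"offset":[110,0,0],"twist":0,"grip":0.3},
    {"offset":[80,0,0],"twist":0,"grip":0.3},
    {"offset":[55,0,0],"twist":0,"grip":0.3}
  ]
}}

```text
time: 11.15
tool_pos: [0.4427, 0.0218, 0.2929]
tool_rot: [-0.0, 0.997, -0.078, -0.008]
contact_force: [-1.1, 0.2, -2.2]
gripper_width: 0.669
```

```bash
python3 listen.py;python3 st.py
```

```text
t  Fx Fz M_pitch M_roll Mz
[[11.15  -1.135 -2.151 -0.066 -0.031 -0.039]
 [11.2    1.426 -4.879  0.096  0.143  0.055]
 [11.25   0.039 -3.321 -0.027  0.056  0.006]
 [11.3    0.39  -3.096  0.012  0.015 -0.031]
 [11.35   0.387 -2.231  0.021 -0.013 -0.027]
 [11.4   -0.342 -2.087  0.009 -0.021 -0.011]
 [11.45   0.074 -2.568 -0.011  0.042 -0.055]
 [11.5   -0.21  -3.333  0.01  -0.026  0.015]
 [11.55   1.423 -2.279 -0.017 -0.001  0.017]
 [11.6    0.499 -3.113  0.017 -0.03   0.026]
 [11.65  -0.766 -2.283 -0.021  0.012 -0.027]
 [11.7    0.793 -2.362  0.027  0.023 -0.01 ]
 [11.75   0.446 -2.683 -0.028  0.052 -0.004]
 [11.8    0.297 -2.803  0.041 -0.032 -0.003]
 [11.85   0.393 -3.256 -0.007  0.004 -0.016]
 [11.9    0.214 -2.062  0.02   0.012  0.039]
 [11.95   0.108 -2.925  0.038  0.023  0.035]
 [12.    -0.548 -3.384 -0.017  0.072  0.025]
 [12.05  -0.775 -2.393 -0.037 -0.026  0.031]
 [12.1   -0.778 -2.431  0.033  0.003 -0.005]
 [12.15   0.238 -3.106 -0.014 -0.008 -0.017]
 [12.2    0.754 -3.436 -0.039  0.003 -0.001]]
late mean [ 0.164 -2.751 -0.     0.008  0.006] std [0.641 0.441 0.028 0.028 0.021]
t 12.25 pos [0.4418 0.0222 0.2997] yaw -0.1551883184868378 rot [-0.      0.997  -0.0775 -0.    ] F [-0.6696 -0.0746 -3.1138] M [-0.0255 -0.0571  0.0821] g 0.6727221692601884 J [-0.1183 -0.3195  2.1287  0.      1.3324  1.6077]
```

The middle tin is silent too: moment steady, about 0.28 kg. Set it back and go to the left tin.

Call:
{"op": "play_rows", "data": {
  "increments": [
    {"offset":[0,0,40],"twist":0,"grip":0.3},
    {"offset":[0,0,75],"twist":0,"grip":0.3},
    {"offset":[0,0,95],"twist":0,"grip":0.3},
    {"offset":[0,0,105],"twist":0,"grip":0.3},
    {"offset":[0,0,112],"twist":0,"grip":0.3}
  ]
}}

```text
time: 12.67
tool_pos: [0.4413, 0.0222, 0.1863]
tool_rot: [-0.0, 0.997, -0.078, -0.001]
contact_force: [-0.6, 0.3, -1.8]
gripper_width: 0.674
```

Call:
{"op": "play_rows", "data": {
  "increments": [
    {"offset":[0,0,3],"twist":0,"grip":0.3},
    {"offset":[0,0,6],"twist":0,"grip":0.3},
    {"offset":[0,0,9],"twist":0,"grip":0.3},
    {"offset":[0,0,10.5],"twist":0,"grip":0.3},
    {"offset":[0,0,10.5],"twist":0,"grip":0.3}
  ]
}}

```text
time: 13.08
tool_pos: [0.443, 0.0221, 0.1793]
tool_rot: [0.0, 0.997, -0.077, 0.001]
contact_force: [-3.4, -0.7, 4.4]
gripper_width: 0.673
```

Call:
{"op": "play_rows", "data": {
  "increments": [
    {"offset":[0,0,0],"twist":0,"grip":0.3},
    {"offset":[0,0,0],"twist":0,"grip":0.8},
    {"offset":[0,0,0],"twist":0,"grip":1},
    {"offset":[0,0,0],"twist":0,"grip":1},
    {"offset":[0,0,0],"twist":0,"grip":1}
  ]
}}

```text
time: 13.5
tool_pos: [0.442, 0.0222, 0.1775]
tool_rot: [0.0, 0.997, -0.078, 0.0]
contact_force: [-0.5, 1.3, 0.1]
gripper_width: 1.002
```

Call:
{"op": "play_rows", "data": {
  "increments": [
    {"offset":[0,0,-15],"twist":0,"grip":1},
    {"offset":[0,0,-45],"twist":0,"grip":1},
    {"offset":[0,0,-85],"twist":0,"grip":1},
    {"offset":[0,0,-115],"twist":0,"grip":1},
    {"offset":[0,0,-122.5],"twist":0,"grip":1}
  ]
}}

```text
time: 13.92
tool_pos: [0.4436, 0.022, 0.3059]
tool_rot: [0.0, 0.997, -0.077, 0.005]
contact_force: [0.8, -0.0, 0.5]
gripper_width: 1.002
```

Call:
{"op": "play_rows", "data": {
  "increments": [
    {"offset":[-7,-30,0],"twist":0,"grip":1},
    {"offset":[-15,-68,0],"twist":0,"grip":1},
    {"offset":[-24,-107,0],"twist":-0.02,"grip":1},
    {"offset":[-32,-145,0],"twist":-0.04,"grip":1},
    {"offset":[-37.5,-169,0],"twist":-0.049,"grip":1}
  ]
}}

```text
time: 14.33
tool_pos: [0.4301, 0.1975, 0.2991]
tool_rot: [-0.0, 0.999, -0.052, -0.0]
contact_force: [-0.4, 0.3, 0.1]
gripper_width: 0.999
```

Call:
{"op": "play_rows", "data": {
  "increments": [
    {"offset":[0,0,0],"twist":0,"grip":1},
    {"offset":[0,0,0],"twist":0,"grip":1},
    {"offset":[0,0,0],"twist":0,"grip":1}
  ]
}}

```text
time: 14.58
tool_pos: [0.4307, 0.1947, 0.299]
tool_rot: [0.0, 0.999, -0.053, -0.001]
contact_force: [-0.5, -0.8, -0.3]
gripper_width: 1.004
```

```bash
python3 st.py; python3 delta.py .431 .195 .177 -.106
python3 - <<'E'
from h import *
im=manip.grab_frame("side");a=im[60:300,200:460];manip.grab_frame("side");b=manip.grab_frame("top")[120:280,200:460]
cv2.imwrite("pics/s5.png",np.vstack([cv2.resize(a,(390,360)),cv2.resize(b,(390,240))]))
for r in manip.tip_of("tin_middle","top"): print(r["p"],w("top",r["xyz"]))
E
```

```text
t 14.5833 pos [0.4307 0.1947 0.299 ] yaw -0.10601603112766261 rot [ 0.0004  0.9986 -0.053  -0.0005] F [-0.5448 -0.8476 -0.299 ] M [-0.0077 -0.027  -0.0334] g 1.0041789857290562 J [ 0.2671 -0.2331  2.0612 -0.0004  1.3147  1.944 ]
offset [  0.2  -0.3 122. ] twist -0.0
0.87 [0.64695754 0.14158986 0.00375135]
0.84 [ 0.19856207  0.31093305 -0.00127217]
0.78 [ 0.44285597  0.02168904 -0.00413752]
```

View pics/s5.png

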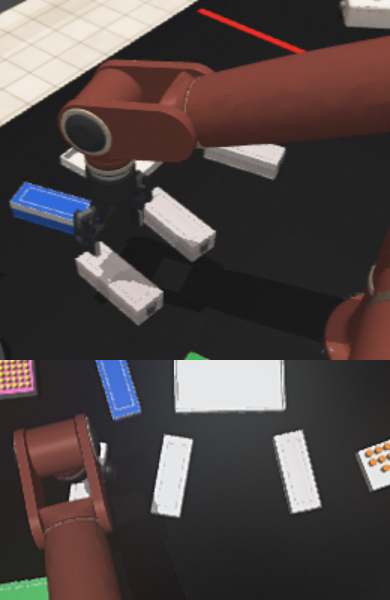

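The middle tin is back in place (top crop (172,475)), and the gripper is over the left tin.

Call:
{"op": "play_rows", "data": {
  "increments": [
    {"offset":[0,0,35],"twist":0,"grip":1},
    {"offset":[0,0,70],"twist":0,"grip":1},
    {"offset":[0,0,100],"twist":0,"grip":1},
    {"offset":[0,0,115],"twist":0,"grip":1},
    {"offset":[0,0,122.5],"twist":0,"grip":1}
  ]
}}

```text
time: 15.2
tool_pos: [0.4296, 0.1938, 0.1741]
tool_rot: [0.001, 0.999, -0.054, -0.003]
contact_force: [0.3, -0.2, -0.1]
gripper_width: 0.998
```

Call:
{"op": "play_rows", "data": {
  "increments": [
    {"offset":[0,0,0],"twist":0,"grip":1},
    {"offset":[0,0,0],"twist":0,"grip":0.5},
    {"offset":[0,0,0],"twist":0,"grip":0.3},
    {"offset":[0,0,0],"twist":0,"grip":0.3},
    {"offset":[0,0,0],"twist":0,"grip":0.3}
  ]
}}

```text
time: 15.62
tool_pos: [0.4321, 0.1952, 0.1793]
tool_rot: [-0.0, 0.999, -0.053, 0.002]
contact_force: [-0.1, -1.0, 5.5]
gripper_width: 0.668
```

Call:
{"op": "play_rows", "data": {
  "increments": [
    {"offset":[0,0,-10],"twist":0,"grip":0.3},
    {"offset":[0,0,-40],"twist":0,"grip":0.3},
    {"offset":[0,0,-75],"twist":0,"grip":0.3},
    {"offset":[0,0,-110],"twist":0,"grip":0.3},
    {"offset":[0,0,-122.5],"twist":0,"grip":0.3}
  ]
}}

```text
time: 16.03
tool_pos: [0.4317, 0.1953, 0.305]
tool_rot: [-0.001, 0.999, -0.053, 0.004]
contact_force: [1.5, -0.3, -2.8]
gripper_width: 0.675
```

Call:
{"op": "play_rows", "data": {
  "increments": [
    {"offset":[0,0,0],"twist":0,"grip":0.3},
    {"offset":[0,0,0],"twist":0,"grip":0.3},
    {"offset":[0,0,0],"twist":0,"grip":0.3}
  ]
}}

```text
time: 16.28
tool_pos: [0.4297, 0.1946, 0.2967]
tool_rot: [0.001, 0.999, -0.053, -0.002]
contact_force: [0.2, 0.1, -6.1]
gripper_width: 0.673
```

Call:
{"op": "play_rows", "data": {
  "increments": [
    {"offset":[35,0,0],"twist":0,"grip":0.3},
    {"offset":[55,0,0],"twist":0,"grip":0.3},
    {"offset":[20,0,0],"twist":0,"grip":0.3},
    {"offset":[-20,0,0],"twist":0,"grip":0.3},
    {"offset":[-55,0,0],"twist":0,"grip":0.3}
  ]
}}

```text
time: 16.7
tool_pos: [0.3745, 0.2003, 0.2948]
tool_rot: [0.002, 0.999, -0.054, -0.005]
contact_force: [-1.2, 0.3, -4.4]
gripper_width: 0.675
```

Call:
{"op": "play_rows", "data": {
  "increments": [
    {"offset":[35,0,0],"twist":0,"grip":0.3},
    {"offset":[75,0,0],"twist":0,"grip":0.3},
    {"offset":[110,0,0],"twist":0,"grip":0.3},
    {"offset":[80,0,0],"twist":0,"grip":0.3},
    {"offset":[55,0,0],"twist":0,"grip":0.3}
  ]
}}

```text
time: 17.12
tool_pos: [0.4316, 0.1944, 0.293]
tool_rot: [0.002, 0.998, -0.054, -0.007]
contact_force: [-1.7, 0.2, -5.1]
gripper_width: 0.672
```

```bash
python3 listen.py;python3 st.py; python3 delta.py .664 -.095 .3 -.106
```

```text
t  Fx Fz M_pitch M_roll Mz
[[17.117 -1.682 -5.06  -0.341 -0.016  0.004]
 [17.167 -1.823 -7.558 -0.409  0.166  0.017]
 [17.217 -0.41  -6.342 -0.062 -0.024 -0.009]
 [17.267 -0.27  -5.286  0.015  0.005 -0.023]
 [17.317 -0.053 -4.679 -0.033  0.013 -0.025]
 [17.367 -0.76  -4.937  0.004  0.018 -0.03 ]
 [17.417  0.383 -4.983 -0.018 -0.023 -0.002]
 [17.467 -0.081 -5.821  0.006 -0.025  0.042]
 [17.517 -0.221 -5.526 -0.021  0.034  0.014]
 [17.567  0.581 -5.468 -0.083  0.005 -0.009]
 [17.617 -0.521 -5.252 -0.046 -0.027 -0.018]
 [17.667 -0.07  -5.137 -0.001  0.002 -0.003]
 [17.717  0.204 -5.038 -0.059 -0.041 -0.033]
 [17.767 -0.206 -5.674 -0.024 -0.01  -0.006]
 [17.817  0.393 -4.514 -0.019 -0.014  0.014]
 [17.867 -0.015 -4.989 -0.092  0.031  0.001]
 [17.917 -0.284 -4.936 -0.067 -0.024 -0.017]
 [17.967  0.396 -5.29  -0.11  -0.007 -0.027]
 [18.017 -0.303 -5.205 -0.045  0.009  0.013]
 [18.067 -0.465 -5.056 -0.009 -0.029  0.013]
 [18.117 -0.015 -5.096 -0.002  0.016  0.035]
 [18.167 -0.515 -5.271  0.01  -0.034 -0.032]]
late mean [-0.074 -5.175 -0.041 -0.006 -0.004] std [0.342 0.275 0.036 0.023 0.019]
t 18.2167 pos [0.4309 0.195  0.2997] yaw -0.1061699497772341 rot [-0.      0.9986 -0.0531  0.    ] F [-0.4796 -0.932  -5.0149] M [ 0.0095  0.0628 -0.0499] g 0.6690691648709418 J [ 0.2674 -0.2336  2.0604  0.      1.3148  1.9443]
offset [262.5 263.6  -0.3] twist -0.0
```

The left tin rattles: the pitch moment jumped to −0.41 N m as it stopped, and it weighs about 0.53 kg. I'll shake it once more to confirm, then carry it to the tray.

Call:
{"op": "play_rows", "data": {
  "increments": [
    {"offset":[35,0,0],"twist":0,"grip":0.3},
    {"offset":[55,0,0],"twist":0,"grip":0.3},
    {"offset":[20,0,0],"twist":0,"grip":0.3},
    {"offset":[-20,0,0],"twist":0,"grip":0.3},
    {"offset":[0,0,0],"twist":0,"grip":0.3}
  ]
}}

```text
time: 18.63
tool_pos: [0.4192, 0.1941, 0.2914]
tool_rot: [0.002, 0.999, -0.052, -0.01]
contact_force: [-2.9, -1.5, -9.4]
gripper_width: 0.676
```

```bash
python3 listen.py|sed -n '1,12p;$p'
```

```text
t  Fx Fz M_pitch M_roll Mz
[[18.633 -2.779 -9.433 -0.453 -0.113  0.045]
 [18.683  2.472 -3.202  0.174 -0.141 -0.006]
 [18.733  0.658 -2.813  0.295 -0.018  0.036]
 [18.783  0.431 -4.06   0.119  0.027  0.002]
 [18.833  0.657 -4.148 -0.195  0.018 -0.007]
 [18.883  0.685 -4.452 -0.099  0.059  0.028]
 [18.933 -0.589 -4.633  0.254  0.015 -0.018]
 [18.983 -0.02  -4.926  0.219  0.009  0.023]
 [19.033  0.361 -4.937 -0.077 -0.004  0.016]
 [19.083  0.019 -5.042  0.047  0.056  0.022]
 [19.133 -0.62  -5.072  0.071  0.037 -0.002]
late mean [-0.045 -4.95   0.051  0.009 -0.006] std [0.434 0.412 0.042 0.036 0.035]
```

Call:
{"op": "play_rows", "data": {
  "increments": [
    {"offset":[10,10,0],"twist":0,"grip":0.3},
    {"offset":[28,28,0],"twist":0,"grip":0.3},
    {"offset":[48,48,0],"twist":0,"grip":0.3},
    {"offset":[68,68,0],"twist":0,"grip":0.3},
    {"offset":[88,88,0],"twist":0,"grip":0.3}
  ]
}}

```text
time: 20.15
tool_pos: [0.5097, 0.0971, 0.2998]
tool_rot: [-0.0, 0.999, -0.053, 0.0]
contact_force: [0.1, 0.5, -4.9]
gripper_width: 0.671
```

Call:
{"op": "play_rows", "data": {
  "increments": [
    {"offset":[20,20,0],"twist":0,"grip":0.3},
    {"offset":[40,40,0],"twist":0,"grip":0.3},
    {"offset":[60,60,0],"twist":0,"grip":0.3},
    {"offset":[80,80,0],"twist":0,"grip":0.3},
    {"offset":[100,100,0],"twist":0,"grip":0.3}
  ]
}}

```text
time: 20.57
tool_pos: [0.5987, -0.0132, 0.2995]
tool_rot: [-0.0, 0.999, -0.053, -0.0]
contact_force: [-0.2, 0.0, -5.3]
gripper_width: 0.668
```

Call:
{"op": "play_rows", "data": {
  "increments": [
    {"offset":[20,20,0],"twist":0,"grip":0.3},
    {"offset":[40,40,0],"twist":0,"grip":0.3},
    {"offset":[58,58,0],"twist":0,"grip":0.3},
    {"offset":[70,71,0],"twist":0,"grip":0.3},
    {"offset":[74.5,75.5,0],"twist":0,"grip":0.3}
  ]
}}

```text
time: 20.98
tool_pos: [0.6652, -0.0972, 0.2995]
tool_rot: [0.0, 0.999, -0.054, 0.0]
contact_force: [-0.7, -0.2, -5.2]
gripper_width: 0.669
```

Call:
{"op": "play_rows", "data": {
  "increments": [
    {"offset":[0,0,0],"twist":0,"grip":0.3},
    {"offset":[0,0,0],"twist":0,"grip":0.3},
    {"offset":[0,0,0],"twist":0,"grip":0.3},
    {"offset":[0,0,0],"twist":0,"grip":0.3},
    {"offset":[0,0,0],"twist":0,"grip":0.3}
  ]
}}

```text
time: 21.4
tool_pos: [0.6636, -0.0939, 0.2997]
tool_rot: [-0.0, 0.999, -0.053, -0.0]
contact_force: [-0.7, -0.2, -5.1]
gripper_width: 0.667
```

```bash
python3 - <<'E'
from h import *
a=manip.grab_frame("side")[60:300,160:460];manip.grab_frame("side");b=manip.grab_frame("top")[100:260,160:460]
cv2.imwrite("pics/s6.png",np.vstack([cv2.resize(a,(450,360)),cv2.resize(b,(450,240))]))
for c in("top","side"):
  for q in("tin_left","tin_middle","tin_right","tray"):
    for r in manip.tip_of(q,c): print(c,q,round(r["p"],2),w(c,r["xyz"]).round(3))
E
python3 st.py; python3 delta.py .664 -.095 .3 -.106
```

```text
top tin_left 0.69 [ 0.486 -0.449  0.001]
top tin_middle 0.8 [ 0.648  0.139 -0.   ]
top tin_middle 0.8 [ 0.197  0.313 -0.   ]
top tin_right 0.72 [ 0.451 -0.231 -0.001]
side tin_left 0.9 [ 0.665 -0.093  0.118]
side tin_middle 0.89 [0.644 0.135 0.003]
side tin_middle 0.65 [0.199 0.313 0.002]
side tin_middle 0.58 [ 0.444  0.02  -0.002]
side tin_right 0.61 [ 0.452 -0.234 -0.002]
side tray 0.6 [ 0.671 -0.093  0.003]
t 21.95 pos [ 0.664  -0.0949  0.2997] yaw -0.10625157066122559 rot [ 0.      0.9986 -0.0531 -0.    ] F [ 0.3332  0.1141 -5.0512] M [0.0111 0.0117 0.0211] g 0.6657269150446876 J [-0.2528  0.2383  1.5877 -0.      1.3156  1.4242]
offset [-0.   0.1 -0.3] twist -0.0
```

View pics/s6.png

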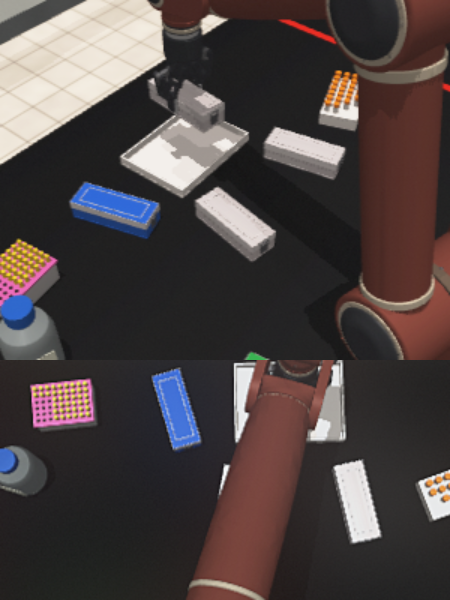

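The side crop shows the left tin held level at (187,103) above the tray at (185,150). The other two tins lie flat at (235,222) and (303,152), and the bystanders and look-alikes are unmoved. Detection puts the held tin's underside at (0.665, −0.093, 0.118), so I'll hand in.

```bash
python3 -c "
from plant import manip
print(manip.job_done())"
```

```text
the job is handed in; nothing more can be done
None
```

The ball is in the left tin. I handed in with that tin held level and still, its underside about 12 cm above the middle of the tray, at about 22 s of the 72 s allowed.

- **How I shook them:** the interface only shifts the tool and turns it about the vertical, so I could not tilt a tin. I shook each one briskly back and forth along its length instead of rocking it.
- **Right and middle tins:** both were silent. The wrist moment stayed steady, with noise of about ±0.035 N m. Their weights of 0.26 and 0.28 kg are also below the 0.355 kg minimum for a tin with the ball.
- **Left tin:** it rattled on both shakes. The moment jumped to −0.41 N m after the first and swung from −0.45 to +0.30 N m after the second. It weighs about 0.52 kg.
- **Last checks:**
  - The side camera put the held tin at (0.665, −0.093, 0.118), against a tray centre of about (0.664, −0.095).
  - The same camera found the other two tins within about 3 mm of where they first lay.
  - The bystanders and look-alikes in view had not moved.
- **Disagreements:** the final top view was partly blocked by the arm. There the network reported the tube rack as tin_left and missed the middle tin, so I relied on the side view and the picture.

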